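# Pop the sprung key tray and catch it on a finger

### The arm

A 6-joint arm with a two-finger parallel gripper is mounted at the origin on the work surface. World frame = base frame: x ahead of the robot, y to its left, z up, the work surface at z = 0. Lengths are in m, angles in rad, forces in N, time in s.
With the tool pointing down it reaches from about 0.225 to 0.875 m from the base axis. Payload 3.4 kg.
Tool frame: the origin (TCP) lies at the very end of the fingers, on their centre line; the grasp point (between the pads) lies 19 mm behind it; z points along the fingers, y is the direction in which the jaws open and shut (so a half turn about z gives the same grasp; the last joint's range is limited). The gripper opens to 85 mm and grips with 20 to 120 N. Pads are 22 mm wide; open, the fingers measure 114 mm over their backs; the gripper's body (76 mm by 85 mm) begins 54 mm behind the grasp point. The pads swing forward as they close: fully open they stand 13 mm farther back than shut.
Start: joints at [1.019, 0.276, 1.505, -0, 1.361, -0.121], TCP at [0.24, 0.522, 0.202] pointing down, gripper open.
Joint ranges: [-2.89, 2.89], [-0.75, 2.08], [0.22, 2.7], [-1.18, 4.32], [0.11, 2.71], [-2.7, 2.7]. Speed limits (rad/s): [2.57, 2.57, 3.14, 3.14, 3.14, 3.14].

### API

Orientations are given as a unit quaternion [w, x, y, z].
In Python, from rig import manip gives the robot as it stands. The module is installed in compiled form; this text tells all that it offers.
- The arm moves only by the tool carry_out, never from a script. Its argument "moves" is one flat list of numbers, 5 for each row, row after row: the opening in per cent of the stroke, from 0 (shut) to 100 (fully open), then the shift along the world's x, y, z in cm, then the turn about the world's z in rad. A call has exactly 10 rows; each row shifts and turns the commanded pose from where the row before left it; what a row does not reach is not made up. A row lasts 1/10 s, in which the tool goes at most 50 mm and 8.59 degrees, less where a joint would pass 70% of its speed; a pose out of reach is approached as far as the arm can. A call is refused whole if a number of a shift passes 5 or a number of a turn 0.15, either way. A call with a gripper value outside its range is refused whole. The fingers move at their own pace and stop on an object; "squeeze" is the grip in N (left out, the last holds). Time passes only in rows, so rows that do not move let the fingers close, or fill a call up. It gives the time, the measured TCP pose, the force and the opening at its end, in the units of the state.
- manip.get_state(): the state, without advancing time (a new reading comes with each control period).
- manip.get_image(name): name is "side" or "top"; returns the picture (480x640x3 uint8, red, green, blue); there is no depth.
- manip.camera_info(name): a dict with "fov_y" (degrees; the focal length in pixels is half the picture's height over the tangent of half this angle, whatever the lens; pixels are square), "cx", "cy" (the principal point, pixels), "rvec" (rotation vector, rad) and "tvec" (3), from world to camera coordinates, as OpenCV has them. Camera axes: x right, y down, z forward; pixel columns grow to the right and rows downward; lengths in m; the calibration is good to about 2 mm. A picture is of the moment at which its call begins. camera_info takes no time and is no camera call.
- manip.sign_off(): hands the job in, once; it reports no verdict.
The state is a dict: "clock": time; "qpos": joint angles; "qd": joint speeds; "effort": joint torques, N m; "position": TCP position; "ee_rot": TCP orientation; "contact_force": force on the tool from outside, world axes, zero at the start; "moment": the same for the moment, N m; "width": finger opening in m.
Only numpy, scipy, OpenCV 4.12 (cv2) and the standard library are available. Lean on these libraries where they do the work, as an engineer would, in place of code of your own. Each camera call takes 0.05 s, during which the arm holds its last target. There are 200 camera calls.

### The job

On the closet shelf, press down the eject key of the plastic key case with one fingertip while another finger already waits a centimetre or two in front of the tray, so that the tray springs out against that finger and is caught instead of shooting out over the shelf. Then ease it forward with the finger until its spring is spent, and leave it standing open and still in the case with the key fob in it. Nothing is gripped or lifted, and the coin bowl, money clip and shoe tree stay where they are.

Things in the scene. Friction and masses are not known exactly. Their poses are not given: they have to be found in the camera images.
- case: grey plastic key case fixed to the shelf, 130 deep x 140 wide x 58 mm high. Origin: centre of its underside, on the shelf. +x points out of its front (front plane at x = +65), roughly away from the robot; +y to the side of the eject key; z up. The tray fills the front from y = -64.5 to +31.5; the eject key's tab sticks out of the front at y = +37 to +65.
- tray: loose open-topped white tray in the case, 110 deep (x) x 96 wide (y) x 48 mm high, 0.12 kg; origin: centre of its underside, 4 mm above the shelf; axes as the case's. It slides out along the case's +x, with no end stop. Freed, a spring plunger pushes it with 7 N at first, 3 N at 35 mm out, where the spring ends. Let go before that, it shoots out at about 1 m/s.
- tray_face (a point): centre of the outer side of the tray's flat front panel (96 wide, from 4 to 52 mm above the shelf), 28 mm above the shelf. Shut, it is flush with the case's front, at x = +65, y = -16.5 mm in the case's frame; how far its x there exceeds 65 mm is how far the tray is out.
- eject_key (a joint): the eject key, a black lever pivoted at the back of the case, in rad: 0 up (its spring returns it), 0.085 fully down. It frees the tray at about 0.06 rad (8 to 10 mm of travel at the press point); fully down is 12.5 mm of travel there. Takes about 3 to 6 N.
- key_press (a point): the place to press: middle of the top of the eject key's tab, 30 mm above the shelf when up, at x = +89, y = +51 mm in the case's frame: 24 mm in front of the shut tray's face and 67.5 mm sideways from its middle. The tab is 28 mm wide (y), sticks out 36 mm from the case's front and is 8 mm thick; free space below and around it.
- key_fob: black plastic car key fob with a steel spring clip, 87 x 36 x 14 mm, 0.05 kg, lying loose inside the tray (out of sight until the tray is out) on its floor 7 mm above the shelf; origin: centre of its underside, x along its length
- coin_bowl: gray ceramic bowl with coins, 110 mm across, 42 mm high, beside the case; origin: centre of its underside
- money_clip: folded stainless steel money clip, 61 x 22 x 10 mm, lying flat on the shelf; origin: centre of its underside
- shoe_tree: small wooden shoe tree, about 216 x 64 x 50 mm, lying beside the case; origin: on its underside near the middle of its length, x towards the toe

How it is judged:
By the outcome, as a careful person would: the job done as asked, in the order asked, and still so for the second after the job is handed in, with the robot touching nothing.
It also fails if it takes over 48 s, if anything falls off the work surface, if the arm or the gripper's body presses on something with over 40 N, if the wrist force passes 120 N, or if a joint passes its speed limit or range.

## Working session

There is one attempt and no reset: what is moved stays moved. The work goes in short steps, Python scripts to look and compute and a tool call to move; the robot and the scene stay as the last step left them, time stands still between calls to the robot, and variables do not carry over. Pictures are saved under pics/ and viewed, about 8 in all and at most 12, crops included, and the job is handed in when it is done.

Besides the shell and the picture viewer there is one more tool, called after ">>>" by a JSON object that holds its "fn" and its "kwargs", one argument or row to a line. carry_out: Moves the arm, as the interface text tells. Its arguments: {"type":"object","properties":{"moves":{"type":"array","items":{"type":"number"}},"squeeze":{"type":"number"}},"required":["moves"]}

```bash
mkdir -p pics
cat > h.py <<'E'
import numpy as np, cv2
from rig import manip
def cam(n):
    c=manip.camera_info(n); f=240/np.tan(np.radians(c['fov_y'])/2)
    K=np.array([[f,0,c['cx']],[0,f,c['cy']],[0,0,1.]]); return K,np.array(c['rvec'],float),np.array(c['tvec'],float)
def ray(n,uv,z):
    K,r,t=cam(n); R=cv2.Rodrigues(r)[0]; C=-R.T@t.ravel(); d=R.T@np.linalg.inv(K)@np.array([uv[0],uv[1],1.])
    return C+d*(z-C[2])/d[2]
def proj(n,P):
    K,r,t=cam(n); return cv2.projectPoints(np.array(P,float).reshape(-1,1,3),r,t,K,None)[0].reshape(-1,2)
def snap(n,f):
    im=manip.get_image(n); cv2.imwrite('pics/'+f,im[:,:,::-1]); return im
E
python3 - <<'E'
from h import *
snap('top','t0.png');snap('side','s0.png')
for n in('top','side'):
    print(manip.camera_info(n)); K,r,t=cam(n);print(-cv2.Rodrigues(r)[0].T@t.ravel())
print(manip.get_state())
E
```

```text
{'fov_y': 57.39706150858461, 'cx': 319.43067794552996, 'cy': 245.2514737811546, 'rvec': array([ 2.17675678, -2.11788683,  0.19360736]), 'tvec': array([0.02163361, 0.55928119, 0.73678067])}
[0.43416197 0.05108413 0.81547716]
{'fov_y': 52.041070021665206, 'cx': 318.09951339929444, 'cy': 234.58802395631076, 'rvec': array([ 1.03232508, -2.42248382,  1.05306483]), 'tvec': array([0.42200115, 0.30056577, 0.55110136])}
[0.1550815  0.44282602 0.5932894 ]
{'clock': 0.1, 'qpos': array([ 1.01900507e+00,  2.76569697e-01,  1.50601794e+00, -3.06965979e-05,
        1.36068299e+00, -1.21029200e-01]), 'qd': array([ 0.00187347, -0.00021422, -0.00288651,  0.00166648, -0.00105972,
       -0.00090693]), 'effort': array([ 3.73420946e-03, -4.17697942e+01, -2.46406782e+01, -4.10246344e-05,
        5.82386725e-03, -2.15097793e-05]), 'position': array([0.23985746, 0.52201567, 0.20160006]), 'ee_rot': array([-2.62784039e-04,  2.13716456e-01,  9.76895374e-01, -7.96914232e-04]), 'contact_force': array([ 0.08113971, -0.56040223, -0.14848568]), 'moment': array([ 0.01557468, -0.07600888,  0.00646034]), 'width': 0.08540057555914868}
```

View pics/t0.png

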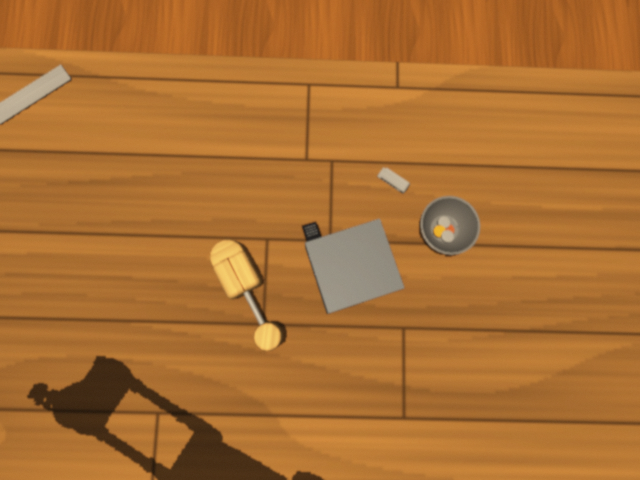

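View pics/s0.png

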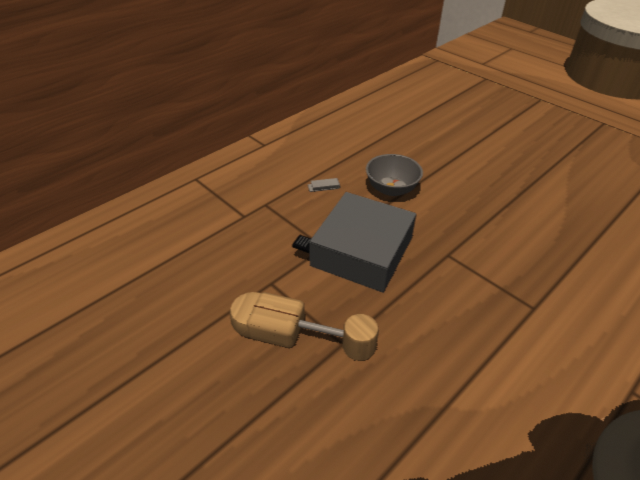

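Top view: case top corners about (306,240), (380,221), (404,287), (328,313); key at (312,231), clip at (393,180), bowl at (450,226). Side view confirms the key sits at the far-left of the case.

```bash
cat > m.py <<'E'
from h import *
im=cv2.imread('pics/t0.png'); hsv=cv2.cvtColor(im,cv2.COLOR_BGR2HSV)
m=((hsv[...,1]<45)&(hsv[...,2]>60)).astype(np.uint8)
m[:, :290]=0
n,l,s,c=cv2.connectedComponentsWithStats(m)
for i in range(1,n):
    if s[i,4]<60: continue
    cn=cv2.findContours((l==i).astype(np.uint8),0,1)[0][0]
    b=cv2.boxPoints(cv2.minAreaRect(cn)); print(s[i],b.round(1).tolist())
    z={True:.058,False:.01}[s[i,4]>2000 and s[i,0]<400]
    W=np.array([ray('top',p,z)[:2] for p in b]); print(W.round(4).tolist(), W.mean(0).round(4), np.linalg.norm(np.diff(W,axis=0),axis=1).round(4))
k=(hsv[...,2]<60).astype(np.uint8); k[:215]=0;k[245:]=0;k[:,:295]=0;k[:,325:]=0
cn=max(cv2.findContours(k,0,1)[0],key=cv2.contourArea); b=cv2.boxPoints(cv2.minAreaRect(cn)); print('key',b.round(1).tolist(),[ray('top',p,.03)[:2].round(4).tolist() for p in b])
E
python3 m.py
```

```text
[ 306  221   96   91 5645] [[304.1000061035156, 241.3000030517578], [378.79998779296875, 216.39999389648438], [402.3999938964844, 287.20001220703125], [327.70001220703125, 312.1000061035156]]
[[0.5625, 0.0642], [0.6112, -0.0668], [0.487, -0.1083], [0.441, 0.0201]] [ 0.5254 -0.0227] [0.1398 0.131  0.1364]
[305 224  13  12 106] [[304.0, 227.0], [314.5, 223.5], [317.6000061035156, 232.8000030517578], [307.1000061035156, 236.3000030517578]]
[[0.5978, 0.0661], [0.6051, 0.0466], [0.5875, 0.0404], [0.5803, 0.0598]] [0.5927 0.0532] [0.0208 0.0187 0.0207]
key [[302.29998779296875, 225.89999389648438], [316.29998779296875, 221.89999389648438], [320.29998779296875, 236.10000610351562], [306.29998779296875, 240.10000610351562]] [[0.5956, 0.069], [0.6039, 0.0436], [0.5778, 0.0355], [0.5697, 0.0608]]
```

```bash
cat > m2.py <<'E'
from h import *
im=cv2.imread('pics/t0.png'); hsv=cv2.cvtColor(im,cv2.COLOR_BGR2HSV)
m=((hsv[...,1]<45)&(hsv[...,2]>60)).astype(np.uint8); m[:,:290]=0
n,l,s,c=cv2.connectedComponentsWithStats(m)
def cont(mm): return max(cv2.findContours(mm.astype(np.uint8),0,1)[0],key=cv2.contourArea)
i=l[265,355]; q=cont(l==i); W=np.array([ray('top',p[0],.058)[:2] for p in q],np.float32)
r=cv2.minAreaRect(W); print('case',r, cv2.boxPoints(r).round(4).tolist())
i=l[180,393]
for mm in [(hsv[...,1]<90)]:
    mm=mm.astype(np.uint8).copy(); mm[:160]=0;mm[200:]=0;mm[:,:370]=0;mm[:,415:]=0
    q=cont(mm); W=np.array([ray('top',p[0],.01)[:2] for p in q],np.float32); print('clip',cv2.minAreaRect(W),cv2.boxPoints(cv2.minAreaRect(W)).round(4).tolist())
E
python3 m2.py
```

```text
case ((0.5249365568161011, -0.022234752774238586), (0.12949249148368835, 0.13722488284111023), 19.708810806274414) [[0.4408000111579895, 0.020500000566244125], [0.4871000051498413, -0.10869999974966049], [0.609000027179718, -0.06499999761581421], [0.5627999901771545, 0.06419999897480011]]
clip ((0.695842981338501, -0.1019887626171112), (0.05925605073571205, 0.023866456001996994), 56.732669830322266) [[0.6696000099182129, -0.12020000070333481], [0.6895999908447266, -0.13330000638961792], [0.722100019454956, -0.08380000293254852], [0.7020999789237976, -0.07069999724626541]]
```

Run:
```python
from h import *
im=cv2.imread('pics/t0.png')[150:330,200:500]; cv2.imwrite('pics/c0.png',cv2.resize(im,None,fx=2.6,fy=2.6,interpolation=cv2.INTER_CUBIC))
```

```text
(no output)
```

View pics/c0.png

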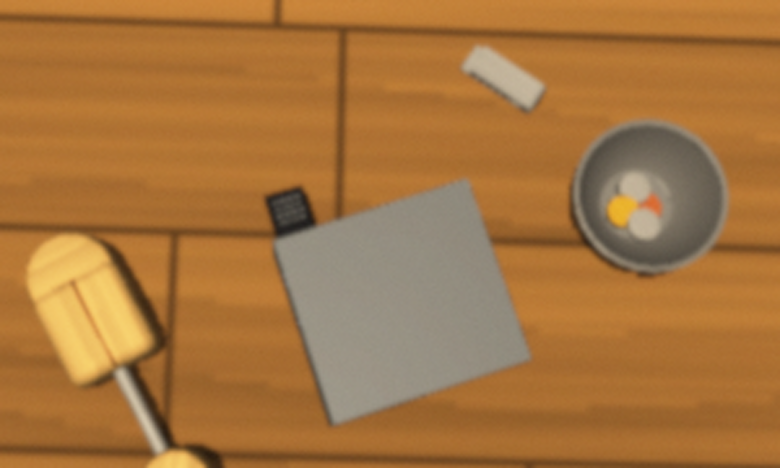

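>>> {"fn": "carry_out", "kwargs": {
  "moves": [62,2,-2.8,0,0.04,62,2,-2.8,0,0.04,62,2,-2.8,0,0.04,62,2,-2.8,0,0.04,62,2,-2.8,0,0.04,62,2,-2.8,0,0.04,62,2,-2.8,0,0.04,62,2,-2.8,0,0.04,62,2,-2.8,0,0.04,62,2,-2.8,0,0.04],
  "squeeze": 20
}}

```text
clock: 1.1
position: [0.4405, 0.2412, 0.2021]
ee_rot: [-0.0, 0.015, 1.0, -0.0]
contact_force: [1.0, -0.1, -0.2]
width: 0.0531
```

>>> {"fn": "carry_out", "kwargs": {
  "moves": [62,2,-2.8,-1,0.04,62,2,-2.8,-1,0.04,62,2,-2.8,-1,0.04,62,2,-2.8,-1,0.04,62,2,-2.8,-1,0.04,62,2,-2.8,-1,0.04,62,2,-2.8,-1,0.04,62,2,-2.8,-1,0.04,62,0,0,0,0,62,0,0,0,0]
}}

```text
clock: 2.1
position: [0.5996, 0.0181, 0.1214]
ee_rot: [-0.001, -0.143, 0.99, 0.001]
contact_force: [-0.9, -0.1, 0.1]
width: 0.053
```

```bash
cat > st.py <<'E'
from h import *
th=np.radians(19.7); X=np.array([np.cos(th),np.sin(th)]); Y=np.array([-X[1],X[0]]); C=np.array([.525,-.0225])
def st():
    from scipy.spatial.transform import Rotation as R
    s=manip.get_state(); p=s['position']; q=s['ee_rot']; M=R.from_quat([*q[1:],q[0]]).as_matrix()
    a=np.arctan2(M[1,1],M[0,1]); print(s['clock'],'pos',p.round(4),'case',((p[:2]-C)@X).round(4),((p[:2]-C)@Y).round(4),'turn left',(th+np.pi/2-a).round(4),'tilt',M[2,2].round(4),'F',s['contact_force'].round(2),'w',s['width'])
    t=C+.089*X+.01725*Y; print('shift cm',((t-p[:2])*100).round(2))
E
python3 -c "from st import *;st()"
```

```text
2.1 pos [0.5996 0.0181 0.1214] case 0.0839 0.0131 turn left 0.0566 tilt -1.0 F [-0.93 -0.07  0.1 ] w 0.05298893448070219
shift cm [0.34 0.57]
```

>>> {"fn": "carry_out", "kwargs": {
  "moves": [62,0.34,0.57,0,0.057,62,0,0,-1.5,0,62,0,0,-1.5,0,62,0,0,-1.5,0,62,0,0,-1.5,0,62,0,0,-1,0,62,0,0,-0.5,0,62,0,0,0,0,62,0,0,0,0,62,0,0,0,0]
}}

```text
clock: 3.1
position: [0.6041, 0.0242, 0.0482]
ee_rot: [0.001, -0.172, 0.985, -0.0]
contact_force: [-0.4, -0.1, 0.6]
width: 0.0527
```

Run:
```python
from st import *
st(); a=snap('top','t1.png'); b=snap('side','s1.png')
A=cv2.resize(a[160:320,240:420],None,fx=3,fy=3,interpolation=2)[:450]; B=cv2.resize(b[130:310,260:440],None,fx=2.5,fy=2.5,interpolation=2)[:450,:]
B=B[:,:min(B.shape[1],400)]; A=A[:,:400]
cv2.imwrite('pics/c1.png',np.hstack([A,B])[:,:,::-1])
```

```text
3.1 pos [0.6041 0.0242 0.0482] case 0.0903 0.0173 turn left -0.0024 tilt -1.0 F [-0.37 -0.08  0.58] w 0.05270221323641765
shift cm [-0.12 -0.05]
```

View pics/c1.png

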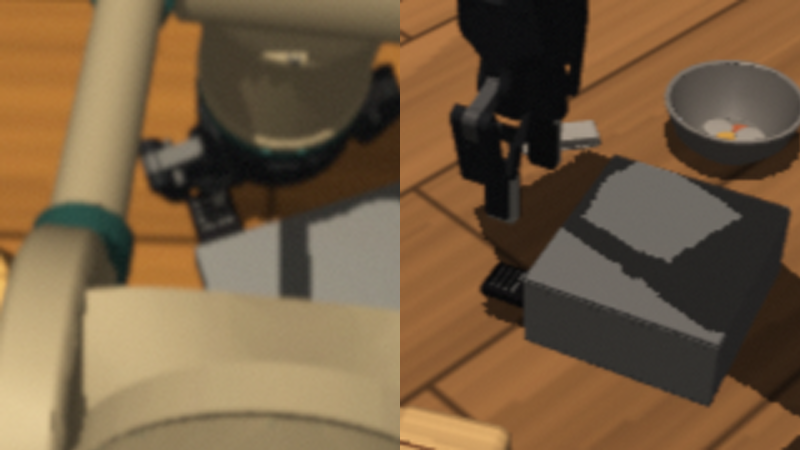

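Side crop: key finger's tip about (500,215) (full picture (460,216)) hovers above the key at (505,283); the other finger is in front of the case. I'll check it by projection.

Run:
```python
from st import *
def P(x,y,z): return [*(C+x*X+y*Y),z]
for z in(.048,.055,.061): print(z,((proj('side',[P(x,.0173+.034,z) for x in(.079,.101)]+[P(.09,.0173-.034,z)])-[260,130])*2.5).round(0).tolist())
print('key',((proj('side',[P(.065,.065,.03),P(.101,.065,.03),P(.101,.037,.03),P(.089,.051,.03)])-[260,130])*2.5).round(0).tolist())
print('case',((proj('side',[P(-.065,.07,.058),P(.065,.07,.058),P(.065,-.07,.058)])-[260,130])*2.5).round(0).tolist())
```

```text
0.048 [[115.0, 264.0], [85.0, 254.0], [146.0, 198.0]]
0.055 [[115.0, 256.0], [84.0, 246.0], [146.0, 191.0]]
0.061 [[114.0, 249.0], [84.0, 239.0], [146.0, 184.0]]
key [[124.0, 304.0], [75.0, 287.0], [96.0, 261.0], [102.0, 279.0]]
case [[315.0, 346.0], [121.0, 278.0], [212.0, 154.0]]
```

Run:
```python
from st import *
b=cv2.imread('pics/s1.png')[120:270,270:370]
b=(255*(b/255.)**.5).astype(np.uint8)
b=cv2.resize(b,None,fx=4,fy=4,interpolation=cv2.INTER_NEAREST)
def P(x,y,z): return [*(C+x*X+y*Y),z]
for y in(.051,-.017):
  for z in(.048,.06): 
    for x in(.079,.101):
      u=((proj('side',[P(x,y,z)])[0]-[270,120])*4).astype(int); cv2.circle(b,tuple(int(i) for i in u),3,(0,255,0) if z<.05 else (0,0,255),-1)
a=cv2.imread('pics/t1.png')[190:260,280:380]; a=(255*(a/255.)**.5).astype(np.uint8)
a=cv2.resize(a,None,fx=4,fy=4,interpolation=cv2.INTER_NEAREST)
cv2.imwrite('pics/c2.png',np.hstack([b,np.vstack([a,np.zeros((b.shape[0]-a.shape[0],400,3),np.uint8)])]))
```

```text
(no output)
```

View pics/c2.png

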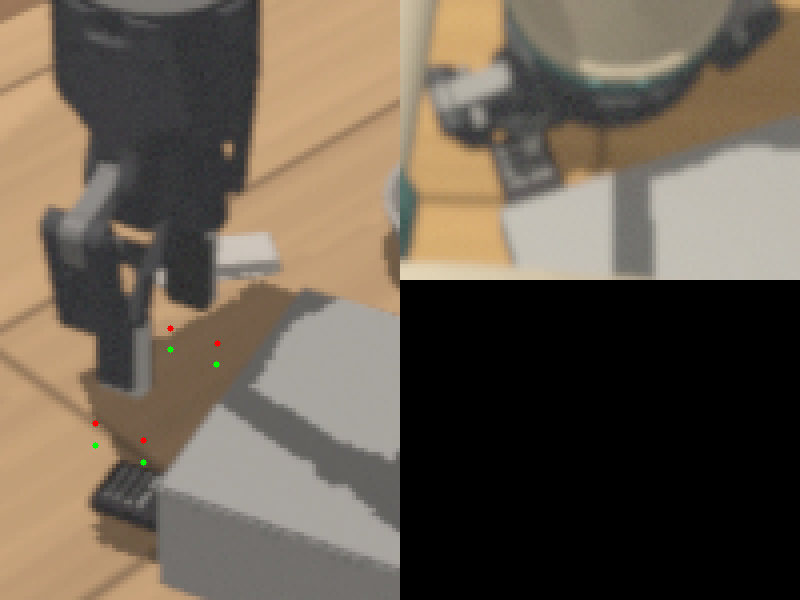

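Enhanced view: the key-side fingertip bottom is at about (97–150, 390), but my model predicts (95–143, 450), and from the top the key is unobstructed. The position disagrees, so I'll triangulate the lit finger link seen in both views.

Run:
```python
from st import *
def Pm(n):
    K,r,t=cam(n); return K@np.hstack([cv2.Rodrigues(r)[0],t.reshape(3,1)])
def tri(a,b):
    h=cv2.triangulatePoints(Pm('top'),Pm('side'),np.array(a,float).reshape(2,1),np.array(b,float).reshape(2,1)).ravel(); p=h[:3]/h[3]
    print(p.round(4),'case',((p[:2]-C)@X).round(4),((p[:2]-C)@Y).round(4),'reproj',proj('top',[p]).round(1),a,proj('side',[p]).round(1),b)
tri((289,211),(286,176)); tri((307,208),(297.5,162))
# check calibration consistency: key corner & case corner
tri((306,240),(270+162/4,120+487/4)); tri((380,221),(270+300/4,120+292/4))
tri((302.3,225.9),(270+93/4,120+500/4))
```

```text
[0.586  0.0855 0.1818] case 0.0938 0.0811 reproj [[289.2 211.3]] (289, 211) [[285.7 175.9]] (286, 176)
[0.5897 0.0594 0.1909] case 0.0885 0.0553 reproj [[306.9 207.9]] (307, 208) [[297.6 162. ]] (297.5, 162)
[0.5647 0.0601 0.0519] case 0.0653 0.0644 reproj [[306.5 240.7]] (306, 240) [[309.7 241.6]] (310.5, 241.75)
[ 0.606  -0.0673  0.0562] case 0.0611 -0.0695 reproj [[378.9 219.5]] (380, 221) [[346.5 193.2]] (345.0, 193.0)
[0.5957 0.0687 0.0283] case 0.0973 0.062 reproj [[302.4 226.1]] (302.3, 225.9) [[293.1 245. ]] (293.25, 245.0)
```

Run:
```python
from st import *
st(); print(manip.get_state()['qpos'].round(4))
b=snap('side','s2.png').astype(int); a=cv2.imread('pics/s1.png')[:,:,::-1].astype(int); d=abs(a-b).max(2); print((d>40).sum())
```

```text
3.2 pos [0.604  0.0241 0.0481] case 0.0901 0.0173 turn left -0.0023 tilt -1.0 F [-0.49  0.03  0.25] w 0.05272567097317337
shift cm [-0.1  -0.04]
[-7.5200e-02  4.3880e-01  1.6631e+00  1.0000e-04  1.0385e+00 -1.9922e+00]
5
```

The scene is static, yet two views put the fingertips roughly 30–40 mm higher than the reported z. I'll descend carefully in steps and re-check.

>>> {"fn": "carry_out", "kwargs": {
  "moves": [62,-0.1,0,-0.3,0,62,0,0,-0.3,0,62,0,0,-0.3,0,62,0,0,-0.3,0,62,0,0,-0.1,0,62,0,0,0,0,62,0,0,0,0,62,0,0,0,0,62,0,0,0,0,62,0,0,0,0]
}}

```text
clock: 4.25
position: [0.6026, 0.0242, 0.0345]
ee_rot: [0.0, -0.172, 0.985, 0.0]
contact_force: [-0.3, -0.7, 0.7]
width: 0.0538
```

```bash
cat > v.py <<'E'
import sys
from st import *
def P(x,y,z): return [*(C+x*X+y*Y),z]
k=sys.argv[1]; st(); snap('top','t%s.png'%k); snap('side','s%s.png'%k)
def enh(f,r,c): 
    b=cv2.imread(f)[r:r+150,c:c+100]; return cv2.resize((255*(b/255.)**.5).astype(np.uint8),None,fx=4,fy=4,interpolation=cv2.INTER_CUBIC)
cv2.imwrite('pics/v%s.png'%k,np.hstack([enh('pics/s%s.png'%k,130,270),enh('pics/t%s.png'%k,150,290)]))
E
python3 v.py 3
```

```text
4.25 pos [0.6026 0.0242 0.0345] case 0.0888 0.0178 turn left -0.0023 tilt -1.0 F [-0.29 -0.69  0.68] w 0.053750373357892525
shift cm [ 0.04 -0.05]
```

View pics/v3.png

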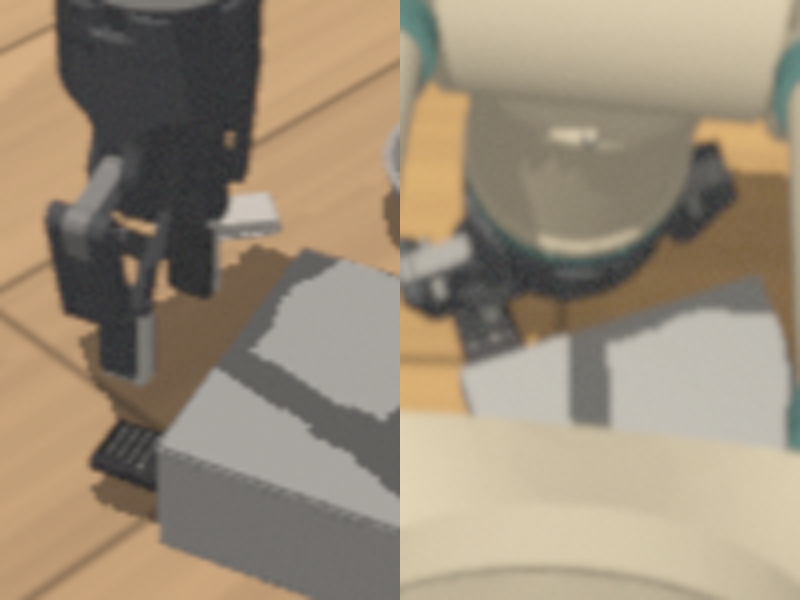

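The tip (outer bottom edge about (101–135, 380)) is still well above the key (130,440). It dropped about as commanded, so there is a steady offset of ~37 mm in z. Continuing down in steps.

>>> {"fn": "carry_out", "kwargs": {
  "moves": [62,0,0,-0.4,0,62,0,0,-0.4,0,62,0,0,-0.4,0,62,0,0,-0.4,0,62,0,0,-0.4,0,62,0,0,0,0,62,0,0,0,0,62,0,0,0,0,62,0,0,0,0,62,0,0,0,0]
}}

```text
clock: 5.35
position: [0.6027, 0.0242, 0.0146]
ee_rot: [0.0, -0.172, 0.985, 0.0]
contact_force: [0.2, -0.7, -0.4]
width: 0.0529
```

```bash
python3 v.py 4
```

```text
5.35 pos [0.6027 0.0242 0.0146] case 0.0889 0.0178 turn left -0.0024 tilt -1.0 F [ 0.24 -0.69 -0.36] w 0.05294298812976707
shift cm [ 0.03 -0.04]
```

View pics/v4.png

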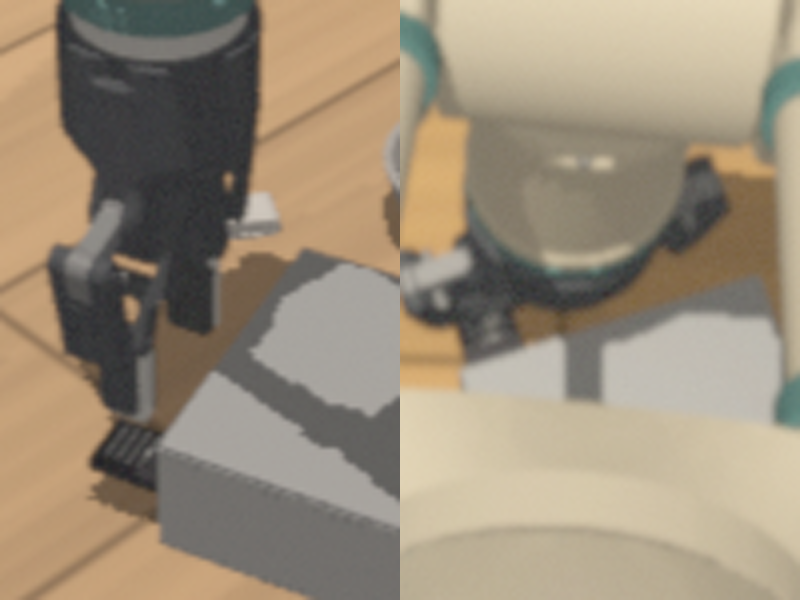

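No contact yet at reported z 0.0146: the finger bottom centre is about (127,408), key centre (123,446), so ~20 mm remains. Aligned well sideways.

>>> {"fn": "carry_out", "kwargs": {
  "moves": [62,0,0,-0.4,0,62,0,0,-0.4,0,62,0,0,-0.4,0,62,0,0,-0.4,0,62,0,0,0,0,62,0,0,0,0,62,0,0,0,0,62,0,0,0,0,62,0,0,0,0,62,0,0,0,0]
}}

```text
clock: 6.45
position: [0.6025, 0.0242, -0.0015]
ee_rot: [0.0, -0.172, 0.985, 0.0]
contact_force: [0.4, 1.3, -1.3]
width: 0.053
```

```bash
python3 v.py 5
```

```text
6.45 pos [ 0.6025  0.0242 -0.0015] case 0.0887 0.0178 turn left -0.0024 tilt -1.0 F [ 0.42  1.31 -1.26] w 0.052988911096347006
shift cm [ 0.04 -0.04]
```

View pics/v5.png

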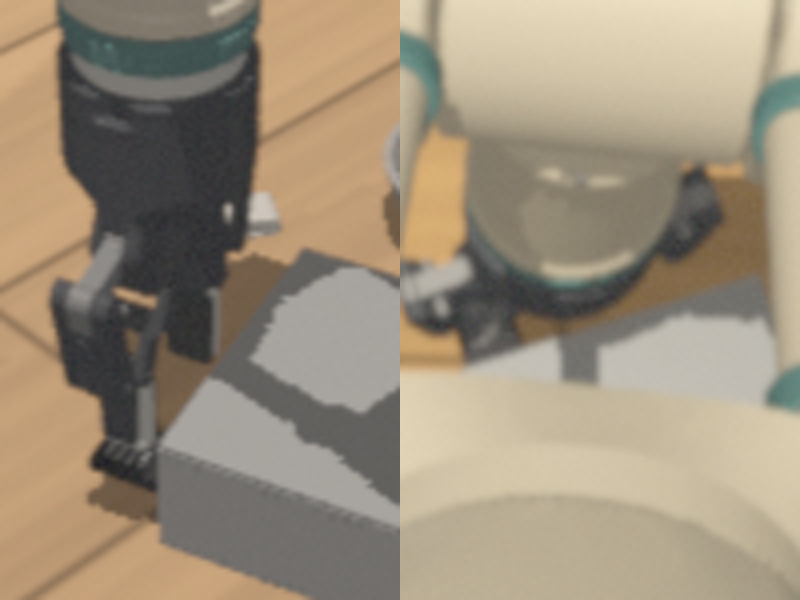

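Tip is just above the key (finger bottom (135,447)); the second finger is at (213,360), in front of the tray. Now press down.

>>> {"fn": "carry_out", "kwargs": {
  "moves": [62,0,0,-0.2,0,62,0,0,-0.2,0,62,0,0,-0.2,0,62,0,0,-0.2,0,62,0,0,-0.1,0,62,0,0,0,0,62,0,0,0,0,62,0,0,0,0,62,0,0,0,0,62,0,0,0,0]
}}

```text
clock: 7.55
position: [0.6028, 0.0241, -0.0105]
ee_rot: [0.0, -0.172, 0.985, -0.0]
contact_force: [0.5, -0.1, 3.2]
width: 0.053
```

>>> {"fn": "carry_out", "kwargs": {
  "moves": [62,0,0,-0.15,0,62,0,0,-0.15,0,62,0,0,-0.1,0,62,0,0,0,0,62,0,0,0,0,62,0,0,0,0,62,0,0,0,0,62,0,0,0,0,62,0,0,0,0,62,0,0,0,0]
}}

```text
clock: 8.55
position: [0.6036, 0.0243, -0.014]
ee_rot: [0.001, -0.173, 0.985, -0.0]
contact_force: [2.1, -0.1, 6.1]
width: 0.0529
```

>>> {"fn": "carry_out", "kwargs": {
  "moves": [62,0,0,-0.1,0,62,0,0,-0.05,0,62,0,0,0,0,62,0,0,0,0,62,0,0,0,0,62,0,0,0,0,62,0,0,0,0,62,0,0,0,0,62,0,0,0,0,62,0,0,0,0]
}}

```text
clock: 9.55
position: [0.6036, 0.0244, -0.0151]
ee_rot: [0.001, -0.173, 0.985, -0.0]
contact_force: [1.5, 0.8, 8.6]
width: 0.0528
```

```bash
python3 v.py 6
```

```text
9.55 pos [ 0.6036  0.0244 -0.0151] case 0.0898 0.0176 turn left -0.003 tilt -1.0 F [1.46 0.85 8.64] w 0.05277336317521515
shift cm [-0.06 -0.06]
```

View pics/v6.png

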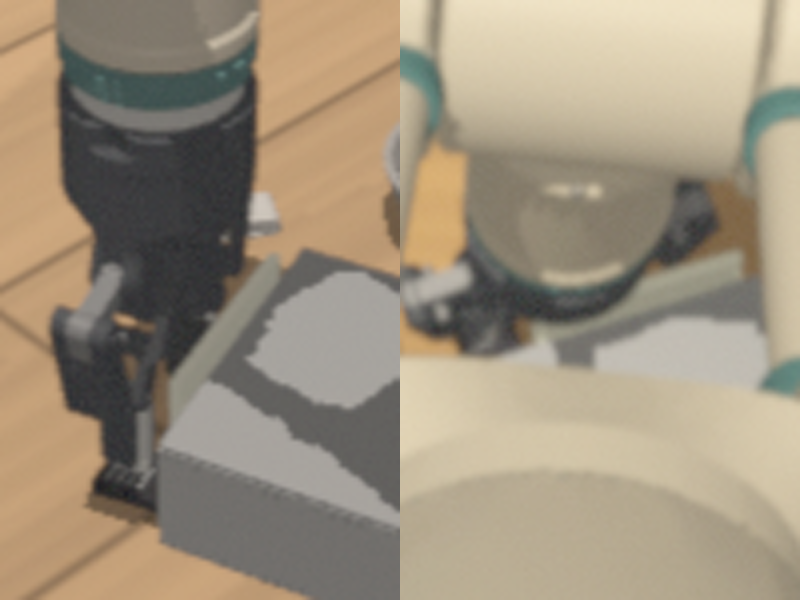

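Caught: the white tray front stands ~13 mm out, resting on the finger (side (170–280, 260–410)). Now ease forward along case +x, slowly, with slightly less key pressure.

>>> {"fn": "carry_out", "kwargs": {
  "moves": [62,0.14,0.05,0.03,0,62,0.14,0.05,0.03,0,62,0.14,0.05,0.03,0,62,0.14,0.05,0.03,0,62,0.14,0.05,0.03,0,62,0.14,0.05,0.03,0,62,0.14,0.05,0.03,0,62,0.14,0.05,0.03,0,62,0.14,0.05,0.03,0,62,0.14,0.05,0.03,0]
}}

```text
clock: 10.65
position: [0.6164, 0.0292, -0.0132]
ee_rot: [-0.0, -0.172, 0.985, 0.0]
contact_force: [1.5, 1.3, 2.9]
width: 0.0531
```

>>> {"fn": "carry_out", "kwargs": {
  "moves": [62,0.094,0.034,0,0,62,0.094,0.034,0,0,62,0.094,0.034,0,0,62,0.094,0.034,0,0,62,0.094,0.034,0,0,62,0.094,0.034,0,0,62,0.094,0.034,0,0,62,0.094,0.034,0,0,62,0.094,0.034,0,0,62,0.094,0.034,0,0]
}}

```text
clock: 11.65
position: [0.6249, 0.0325, -0.0138]
ee_rot: [-0.001, -0.172, 0.985, 0.0]
contact_force: [0.5, 0.0, -0.3]
width: 0.0532
```

```bash
python3 v.py 7
```

```text
11.65 pos [ 0.6249  0.0325 -0.0138] case 0.1125 0.0181 turn left -0.0025 tilt -1.0 F [ 0.55  0.02 -0.27] w 0.053178659610780506
shift cm [-2.19 -0.88]
```

View pics/v7.png

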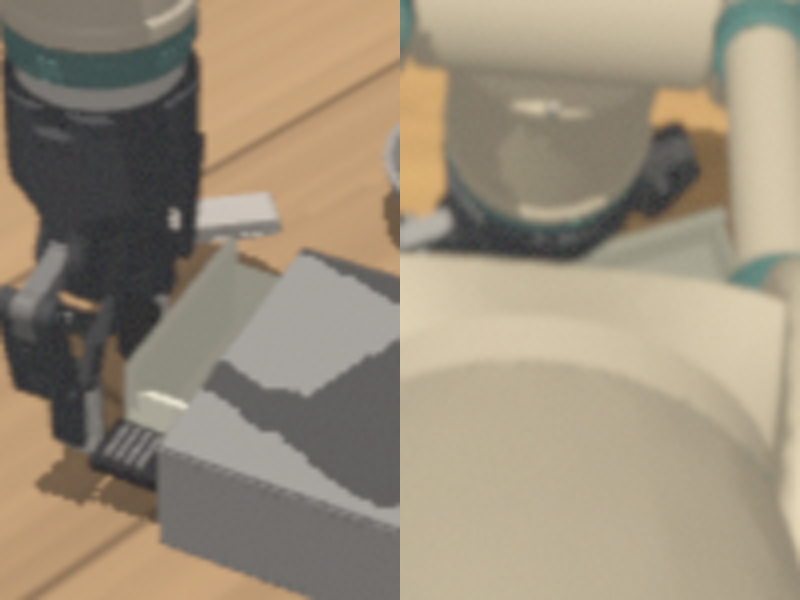

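```bash
cat > o.py <<'E'
from st import *
def cc(p): p=ray('side',p,.052)[:2]-C; print((p@X).round(4),(p@Y).round(4))
cc((270+127/4,130+370/4)); cc((270+230/4,130+245/4))
E
python3 o.py
```

```text
0.0976 0.0299
0.0955 -0.0644
```

Tray corner at (127,370) puts it ~32–36 mm out, and the finger is off the key, which has sprung back up. I'll ease on a bit more to be sure the spring is spent.

>>> {"fn": "carry_out", "kwargs": {
  "moves": [62,0.066,0.024,0,0,62,0.066,0.024,0,0,62,0.066,0.024,0,0,62,0.066,0.024,0,0,62,0.066,0.024,0,0,62,0.066,0.024,0,0,62,0.066,0.024,0,0,62,0.066,0.024,0,0,62,0.066,0.024,0,0,62,0.066,0.024,0,0]
}}

```text
clock: 12.75
position: [0.6326, 0.035, -0.013]
ee_rot: [0.0, -0.172, 0.985, 0.0]
contact_force: [0.5, -0.3, -0.7]
width: 0.0528
```

>>> {"fn": "carry_out", "kwargs": {
  "moves": [62,0.2,0.07,0,0,62,0.5,0.18,0,0,62,1,0.36,0,0,62,1,0.36,0,0,62,1,0.36,0.5,0,62,0,0,2,0,62,0,0,3,0,62,0,0,4,0,62,0,0,4,0,62,0,0,4,0]
}}

```text
clock: 13.75
position: [0.6703, 0.0487, 0.1635]
ee_rot: [0.0, -0.172, 0.985, 0.0]
contact_force: [0.4, -0.1, -1.2]
width: 0.0528
```

>>> {"fn": "carry_out", "kwargs": {
  "moves": [62,0,3,1,0,62,0,4,1,0,62,0,4,0,0,62,0,4,0,0,62,0,4,0,0,62,0,4,0,0,62,0,4,0,0,62,0,4,0,0,62,0,3,0,0,62,0,0,0,0]
}}

```text
clock: 14.75
position: [0.6689, 0.394, 0.1809]
ee_rot: [0.0, -0.175, 0.985, 0.001]
contact_force: [0.3, 0.6, -0.3]
width: 0.0529
```

Run:
```python
from st import *
st(); a=snap('top','t8.png'); b=snap('side','s8.png')
A=cv2.resize(a[140:340,200:500],(400,267)); 
A=cv2.resize(a[150:300,290:390],None,fx=4,fy=4,interpolation=2); B=cv2.resize(b[130:280,270:370],None,fx=4,fy=4,interpolation=2)
cv2.imwrite('pics/v8.png',np.hstack([B,A])[:,:,::-1])
```

```text
14.75 pos [0.6689 0.394  0.1809] case 0.2759 0.3436 turn left -0.0074 tilt -1.0 F [ 0.35  0.63 -0.33] w 0.05285748613708443
shift cm [ -6.6  -37.03]
```

View pics/v8.png

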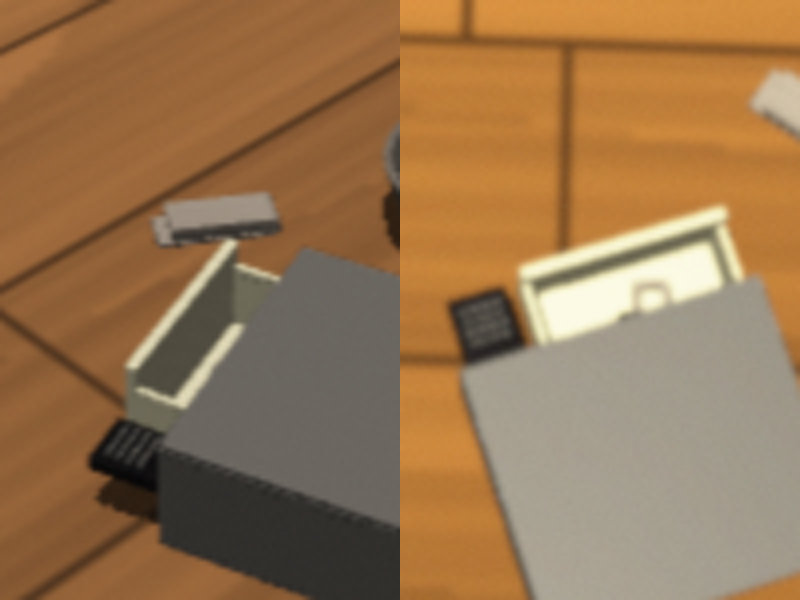

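The tray stands open; the fob's clip is visible in it at (650,295), and the key is up. Checking how far it is out from both views.

```bash
cat > o2.py <<'E'
from st import *
def cc(n,p,z): p=ray(n,p,z)[:2]-C; print(n,(p@X).round(4),(p@Y).round(4))
cc('top',(320,216.25),.052);cc('top',(371.75,201.75),.052);cc('top',(290+65/4,150+368/4),.058);cc('top',(290+365/4,150+280/4),.058)
cc('side',(270+127/4,130+368/4),.052);cc('side',(270+234/4,130+242/4),.052);cc('side',(270+160/4,130+446/4),.058);cc('side',(270+303/4,130+250/4),.058)
a=cv2.imread('pics/t0.png').astype(int); b=cv2.imread('pics/t8.png').astype(int); d=(abs(a-b).max(2)>50)
print('bowl',d[190:260,415:485].sum(),'clip',d[160:200,370:413].sum(),'tree',d[235:355,205:290].sum())
E
python3 o2.py
```

```text
top 0.0999 0.0279
top 0.0966 -0.069
top 0.0622 0.0658
top 0.0587 -0.0727
side 0.0982 0.0288
side 0.0948 -0.0671
side 0.0621 0.0696
side 0.0622 -0.0687
bowl 0 clip 0 tree 5661
```

Run:
```python
import cv2,numpy as np
a=cv2.imread('pics/s0.png');b=cv2.imread('pics/s8.png')
cv2.imwrite('pics/v9.png',np.hstack([a[120:400,130:480],b[120:400,130:480]]))
```

```text
(no output)
```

View pics/v9.png

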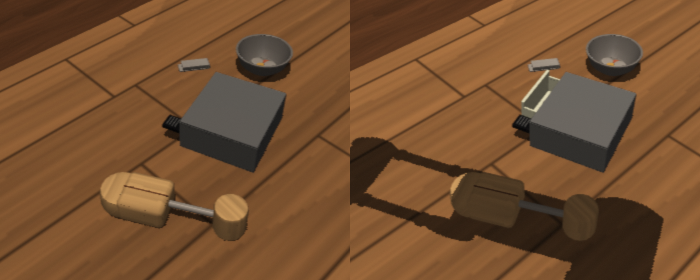

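The shoe tree is unmoved (left (175,205), right (525,205), the same once offset by 350 px); only the arm's shadow lies over it. Handing in.

```bash
python3 -c "
from rig import manip
print(manip.sign_off())"
```

```text
the job is handed in; nothing more can be done
None
```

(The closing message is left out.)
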